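Feed the slide reader from the bottom of the magazine

ROBOT

A 6-joint arm with a two-finger parallel gripper is mounted at the origin on a cart in front of the work surface, level with it; the furniture and walls round the work are solid. World frame = base frame: x ahead of the robot, y to its left, z up, the work surface at z = 0. Lengths are in mm, angles in rad, forces in N, time in s.
With the tool pointing down it reaches from about 350 to 800 mm from the base axis. Payload 7.3 kg.
Tool frame: the origin (TCP) lies on the centre line of the jaws, within the pads' length; the fingertips stand 14 mm ahead of it and the grasp point (between the pads) lies 5 mm behind it; z points along the fingers, y is the line along which they close (so a half turn about z gives the same grasp; the last joint's range is limited). The gripper opens to 85 mm and grips with 20 to 120 N. Pads are 22 mm wide; open, the fingers measure 114 mm over their backs; the gripper's body (76 mm by 85 mm) begins 54 mm behind the grasp point. The pads swing forward as they close: fully open they stand 13 mm farther back than shut.
Start: joints at [-1.316, 0.342, 1.524, -0, 1.275, -0.146], TCP at [204.855, -483.402, 245.322] pointing down, gripper open.
Joint ranges: [-2.53, 2.53], [-0.77, 2.02], [0.04, 2.7], [-1, 4.14], [0.28, 2.66], [-3.11, 3.11]. Speed limits (rad/s): [2.57, 2.57, 3.14, 3.14, 3.14, 3.14].

INTERFACE

Orientations are given as a rotation vector (axis times angle).
In Python, from station import status, eyes, manip gives the robot as it stands.
- The arm moves only by the tool servo_tool, never from a script. Its argument "increments" is a list of rows, each a list of 2 entries, a list of its own where there are three numbers: the shift along the tool's x, y, z in m, then the turn, a rotation vector about the tool's x, y, z in rad. A call has 1 to 8 rows; each row shifts and turns the commanded pose from where the row before left it, along the tool's axes as they then stand; what a row does not reach is not made up. A row lasts 1/12 s, in which the tool goes at most 41.7 mm and 7.16 degrees, less where a joint would pass 70% of its speed; a pose out of reach is approached as far as the arm can. A call with a gripper value outside its range is refused whole. "grip" is the opening, from 0 (shut) to 1 (fully open), set as the call begins (left out, the last holds). The fingers move at their own pace and stop on an object; "squeeze" is the grip in N (left out, the last holds). Time passes only in rows, so rows that do not move let the fingers close. It gives the time, the measured TCP pose, the force, the opening and the grip force at its end, in the units of the state.
- status.get_state(): the state, without advancing time (a new reading comes with each control period).
- eyes.get_image(name): name is "scene" or "side" or "wrist"; returns a dict with "pixels" (384x512x3 uint8, red, green, blue), "fx", "fy", "cx", "cy" (pixels), "view" (4x4, takes a point from world to camera coordinates). Camera axes: x right, y down, z forward; pixel columns grow to the right and rows downward; lengths in mm; the calibration is good to about 2 mm. A picture is of the moment at which its call begins. There is no depth.
- manip.sign_off(): hands the job in; it is judged then, once.
The state is a dict: "t": time; "joints": joint angles; "joint_velocities": joint speeds; "tau": joint torques, N m; "ee_pos": TCP position; "tcp_rot": TCP orientation; "force": force on the tool from outside, world axes, zero at the start; "torque": the same for the moment, N m; "finger_gap": finger opening in mm; "gripper_force": force on a finger pad.
Only numpy, scipy, OpenCV 4.12 (cv2) and the standard library are available. Lean on these libraries where they do the work, as an engineer would, in place of code of your own. Each camera call takes 0.05 s, during which the arm holds its last target. There are 200 camera calls.

TASK

Draw the bottom slide carrier, the one standing out at the mouth of the magazine, level and straight out from under the weighted stack without upsetting or lifting the stack, and slide it tail first into the reader until it is fully home on the stop inside. Let it run freely: never jam it in the magazine's guides or press it into the reader with more than 15 N, and leave the other things on the bench alone.

Things in the scene. Friction and masses are not known exactly. Their poses are not given: they have to be found in the camera images.
- magazine: Gravity magazine for slide carriers, aluminium, 150x104x74 mm, fixed. Origin: middle underneath; +x from mouth to back, z up. The stack stands over x = -55 to +55 mm between side walls (53 mm apart, 25 mm high), a back wall (inner face x = +61 mm) and two front flanges (inner faces x = -56.5 mm). As the bottom carrier leaves, the stack tips back a little and settles 10 mm.
- magazine_mouth (a point): Middle of the magazine's mouth, on the front edge of its running floor, 30 mm above the bench, 59 mm in front of the magazine's origin. Axes as the magazine: carriers are drawn out along -x. The front flanges begin 12 mm above the floor, so that only the bottom carrier passes under them, and end 73 mm above the bench. In front of the mouth the carrier hangs free.
- magazine_guides: The magazine's guides, fixed on it: side walls, back wall, front flanges and corner posts. Same origin and axes as the magazine. A held carrier has only its 1.5 mm of side play and 2 mm under the flanges before it bears on them; the guides are rigid, so a small sideways, twisting or lifting error of the hand soon makes a large force.
- carrier_bottom: The carrier to be taken: blue plate 110 (x) x 50 (y) x 10 mm, 60 g, with a glass slide on top and a white ribbed front end. Origin: centre of its underside. The front end (x = -55 mm) stands 42 to 46 mm out of the mouth; the tail (x = +55 mm) is under the stack. 1.5 mm play each side in the magazine. Drag 4 to 11 N. Clear of the flanges once its origin is 117 mm in front of the magazine's.
- carrier_tail (a point): Middle of the lower edge of that carrier's tail (plain end), 55 mm along +x from its origin. This end goes into the reader; the ribbed end stays outside.
- carrier_mid: The same kind of carrier, second from below; origin at the centre of its underside. Stays in the magazine and comes down to the running floor.
- carrier_top: The same kind of carrier, third from below; origin at the centre of its underside. Stays in the magazine on the second one.
- follower: Steel follower weight 100x46x13 mm, 0.3 to 0.6 kg, lying on the stack; origin at the centre of its underside. Its top is 73 mm above the bench at the start. Stays on the stack.
- reader: Slide reader, white instrument 130x120 mm with a dark front panel, fixed. Origin: centre under it; +x points inward from its mouth, z up. The hood over the mouth is 58 mm high; from 42 mm behind the mouth the housing is 96 mm high. Carrier channel: side walls 65 mm apart at the mouth, narrowing to 53 mm within 22 mm, then straight; roof 15.5 mm above the floor.
- reader_mouth (a point): Middle of the reader's mouth, on its running floor, 30 mm above the bench, 50 mm in front of the reader's origin; axes as the reader. A tongue 34 mm wide, 8 mm thick carries the floor 33 mm out in front (-x). The end stop inside is adjustable and out of sight: the carrier is home when its tail is 46 to 72 mm behind the mouth (differs each time, to be found by feel).
- present_switch (a joint): Carrier-present plunger in the face of the reader's hidden end stop, in m: 0 = not touched, 0.004 = pushed flush with the stop (carrier home). It moves freely (about 0.3 N) and stays where it is left. The stop behind it is rigid.
- petri_a: petri dish 58x15 mm, bystander; origin under its centre
- petri_b: petri dish 58x15 mm standing on the first one, bystander; origin under its centre
- marker_pen: white marker with a blue cap, 124 mm long, bystander; origin under its middle
- tape: roll of labelling tape, 82 mm across, 20 mm high, bystander; origin under its centre
- vial_green: vial with green contents and white cap, 27 mm across, 69 mm high, bystander; origin under its centre
- vial_blue: vial with blue contents and black cap, 22 mm across, 50 mm high, bystander; origin under its centre
- remote: white remote control 150x48x20 mm, bystander; origin under its centre
Things that resemble listed ones, but are neither listed nor needed, are in the scene too. There is more than one size of the follower; the job needs the larger.

How it is judged (in metres and radians):
On the way:
1. the bottom carrier is drawn clear of the stack through the mouth of the magazine, and the stack has come down on the floor of the magazine (x of carrier_bottom in the frame of magazine below -0.112 m and z of carrier_mid in the frame of magazine below 0.0325 m and angle between carrier_mid's own z axis and vertical below 0.06 rad), for 0.1 s.
At the end, for the whole second after the job is handed in: The bottom carrier lies flat and at rest in the reader's channel, tail inward (within 0.06 rad of its axis), the carrier-present plunger pushed in at least 2.8 of 4 mm; the other two carriers and the follower weight lie flat on one another on the magazine's floor (centred within 12, 12, 20 mm) (value of joint present_switch above 0.0028 m and z of carrier_bottom in the frame of reader below 0.0335 m and x of carrier_tail in the frame of reader above -0.01 m and angle between the x axis of carrier_bottom and the x axis of reader, either way round below 0.06 rad and angle between each of carrier_bottom, carrier_mid, carrier_top, follower's own z axis and vertical below 0.06 rad and linear speed of carrier_bottom below 0.01 m/s and horizontal distance between carrier_mid and magazine below 0.012 m and horizontal distance between carrier_top and carrier_mid below 0.012 m and horizontal distance between follower and carrier_top below 0.02 m and z of carrier_mid in the frame of magazine below 0.0325 m); the robot touches nothing.
It fails at once if the carrier is jammed against the magazine's guides with more than 15 N (contact force between carrier_bottom and magazine_guides above 15 N).
It fails at once if the carrier is forced against the reader or its end stop with more than 15 N (contact force between carrier_bottom and reader above 15 N).
It fails at once if the stack is upset (a carrier in it or the follower weight tilts by more than 0.35 rad) (angle between any of carrier_mid, carrier_top, follower's own z axis and vertical above 0.35 rad).
It fails at once if the stack is lifted off (carrier or follower more than 15 mm above its start) (z of carrier_mid in the frame of magazine above 0.055 m or z of follower in the frame of magazine above 0.075 m).
It fails at once if a bystander is moved by more than 30 mm (distance of any of petri_a, petri_b, marker_pen, tape, vial_green, vial_blue, remote from where it was at the start of the episode above 0.03 m).
It also fails if it takes over 50 s, if anything falls off the work surface, if the arm or the gripper's body presses on something with over 40 N, if the wrist force passes 120 N, or if a joint passes its speed limit or range.

## Working session

There is one attempt and no reset: what is moved stays moved. The work goes in short steps, Python scripts to look and compute and a tool call to move; the robot and the scene stay as the last step left them, time stands still between calls to the robot, and variables do not carry over. Pictures are saved under pics/ and viewed, at most 10 in all, crops included, and the job is handed in when it is done.

Besides the shell and the picture viewer there is one more tool, called after ">>>" by a JSON object that holds its "op" and its "data". servo_tool: Moves the arm, as the interface text tells. Its arguments: {"type":"object","properties":{"increments":{"type":"array","items":{"type":"array"}},"grip":{"type":"number"},"squeeze":{"type":"number"}},"required":["increments"]}

```bash
mkdir -p pics; ls; python3 - <<'E'
from station import status, eyes
import cv2, numpy as np, json
s=status.get_state(); print(s)
for n in ["scene","side","wrist"]:
    d=eyes.get_image(n); np.savez(f"pics/{n}0.npz",**d)
    cv2.imwrite(f"pics/{n}0.png",cv2.resize(d["pixels"][:,:,::-1],(800,600),interpolation=cv2.INTER_CUBIC))
    print(n,d["fx"],d["cx"],d["cy"],np.round(d["view"],3).tolist())
E
```

```text
pics
{'t': 0.0, 'joints': array([-1.31603829e+00,  3.42720388e-01,  1.52506349e+00, -3.66309419e-05,
        1.27537317e+00, -1.46011565e-01]), 'joint_velocities': array([ 6.60989060e-05,  6.59648844e-04,  4.35845610e-04,  9.88360539e-04,
       -2.62348668e-04, -5.60865409e-04]), 'tau': array([-4.78462389e-04, -4.33672428e+01, -2.46013749e+01, -1.60999198e-04,
        7.85846030e-03,  3.04411378e-05]), 'ee_pos': array([ 204.72146558, -483.01187973,  244.61092816]), 'tcp_rot': array([-3.07719726e+00, -6.25028754e-01,  1.88407119e-04]), 'force': array([ 0.29497196, -0.48719805,  0.69618418]), 'torque': array([-0.01887222, -0.00225609, -0.00593918]), 'gripper_force': 0.0, 'finger_gap': 85.43082156954459}
scene 377.2410484151753 256.8128473227662 195.60763548193285 [[-0.67, -0.742, 0.011, 319.642], [-0.543, 0.481, -0.689, 294.45], [0.506, -0.467, -0.725, 880.368], [0.0, 0.0, 0.0, 1.0]]
side 349.2139319259583 253.4982837624372 187.49283493224348 [[0.86, -0.51, 0.009, -440.628], [-0.178, -0.316, -0.932, 136.459], [0.478, 0.8, -0.363, 794.149], [0.0, 0.0, 0.0, 1.0]]
wrist 329.3117071381724 250.42017481698514 195.59528462821052 [[0.39, -0.921, 0.0, -525.429], [-0.879, -0.372, 0.297, -38.522], [-0.274, -0.116, -0.955, 378.997], [0.0, 0.0, 0.0, 1.0]]
```

View pics/scene0.png

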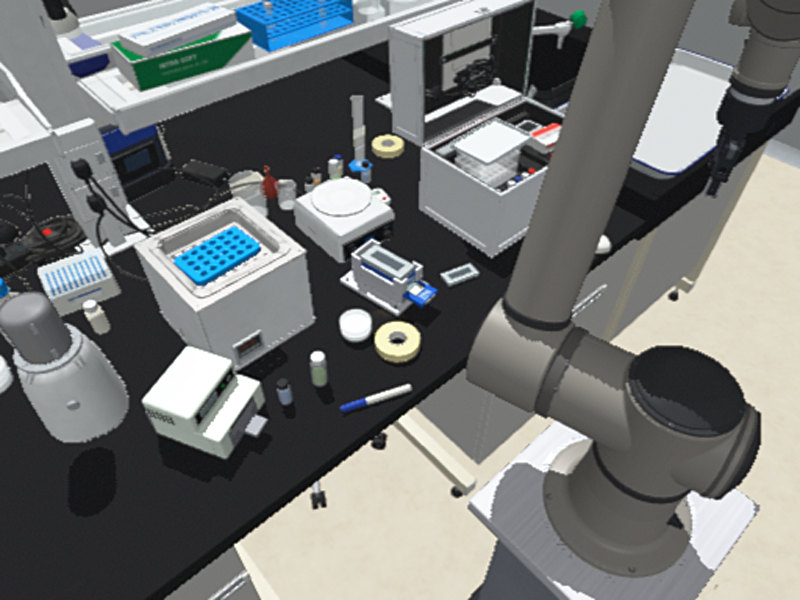

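View pics/side0.png

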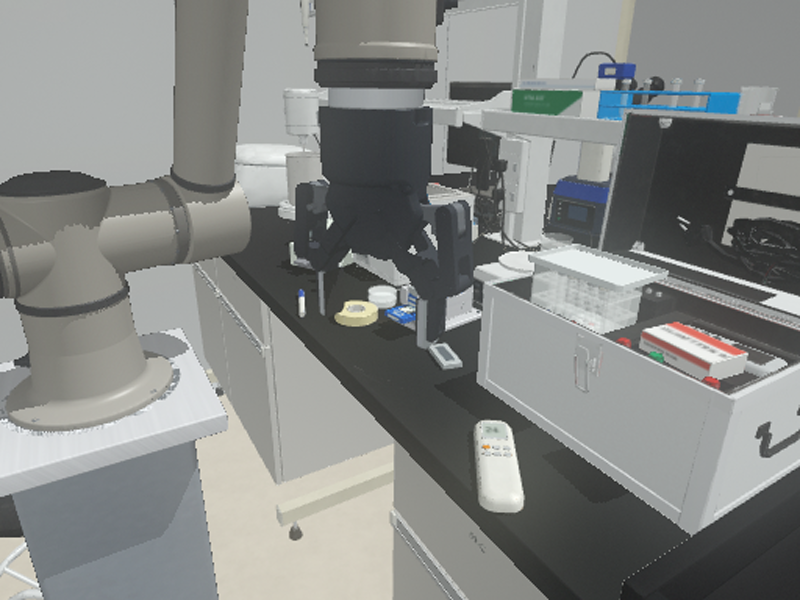

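The scene view shows the magazine at about (385,275) with the blue carrier's front at (422,293). The reader is at (205,400), with its tongue at (257,425). The pen, tape, petri dishes and vials lie between and in front of them. In the side view the hand hides the magazine.

```bash
cat > h.py <<'E'
import numpy as np, cv2
from scipy.spatial.transform import Rotation as R
def load(n): return dict(np.load(f"pics/{n}.npz"))
def snap(n,f):
    from station import eyes
    d=eyes.get_image(n); np.savez(f"pics/{f}.npz",**d); return d
def ray(d,uv):
    uv=np.atleast_2d(np.asarray(uv,float)); V=d["view"]; Rm=V[:3,:3]; o=-Rm.T@V[:3,3]
    r=np.c_[(uv[:,0]-d["cx"])/d["fx"],(uv[:,1]-d["cy"])/d["fy"],np.ones(len(uv))]@Rm
    return o,r
def cast(d,uv,z):
    o,r=ray(d,uv); return o+r*((z-o[2])/r[:,2])[:,None]
def proj(d,P):
    P=np.atleast_2d(P)@d["view"][:3,:3].T+d["view"][:3,3]
    return np.c_[d["fx"]*P[:,0]/P[:,2]+d["cx"],d["fy"]*P[:,1]/P[:,2]+d["cy"]]
def tri(ds,uvs):
    A=np.zeros((3,3));b=np.zeros(3)
    for d,uv in zip(ds,uvs):
        o,r=ray(d,uv);r=r[0]/np.linalg.norm(r[0]);M=np.eye(3)-np.outer(r,r);A+=M;b+=M@o
    return np.linalg.solve(A,b)
E
python3 - <<'E'
from h import *
d=load("scene0"); k=.64
for n,p,z in [("follower",(390,257),73),("carrier front",(422,293),40),("reader tongue",(257,425),30),("reader house",(190,385),96),("reader hood front top L",(222,427),58),("petri",(355,325),30),("tape",(397,340),10),("vialg",(319,355),69),("vialb",(284,385),50),("pen a",(342,407),5),("pen b",(411,387),5),("spare",(460,273),0),("balance",(340,200),60),("incub corner",(312,320),0),("base",(650,560),0)]:
    print(n,cast(d,np.array(p)*k,z).round()[0])
w=load("wrist0"); s=load("side0")
print(proj(w,[[450,-150,30]]), -w["view"][:3,:3].T@w["view"][:3,3])
E
```

```text
follower [573. -57.  73.]
carrier front [484. -59.  40.]
reader tongue [450. 332.  30.]
reader house [536. 384.  96.]
reader hood front top L [465. 379.  58.]
petri [512.  83.  30.]
tape [447.  38.  10.]
vialg [472. 190.  69.]
vialb [473. 262.  50.]
pen a [402. 201.   5.]
pen b [355.  87.   5.]
spare [ 502. -187.    0.]
balance [ 797. -108.   60.]
incub corner [598. 120.   0.]
base [-81.  35.   0.]
[[ -34.89140068 -301.89605706]] [ 274.71033846 -454.25178905  373.34771049]
```

View pics/wrist0.png

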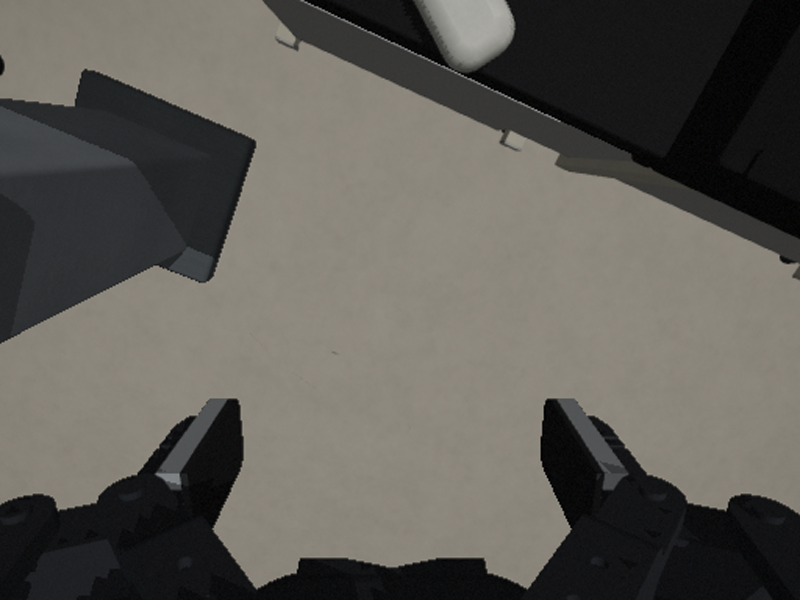

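The wrist view shows only the floor, the remote and the fingers. Next I'll move over the magazine for a close look.

>>> {"op": "servo_tool", "data": {"increments": [[[0.026,-0.0176,-0.006],[0,0,0]],[[0.026,-0.0176,-0.006],[0,0,0]],[[0.026,-0.0176,-0.006],[0,0,0]],[[0.026,-0.0176,-0.006],[0,0,0]],[[0.026,-0.0176,-0.006],[0,0,0]],[[0.026,-0.0176,-0.006],[0,0,0]],[[0.026,-0.0176,-0.006],[0,0,0]],[[0.026,-0.0176,-0.006],[0,0,0]]]}}

```text
t: 0.82
ee_pos: [341.9, -271.1, 293.5]
tcp_rot: [-3.079, -0.625, 0.0]
force: [-0.1, 0.0, -0.2]
finger_gap: 85.4
gripper_force: 0.0
```

>>> {"op": "servo_tool", "data": {"increments": [[[0.026,-0.0176,0],[0,0,0]],[[0.026,-0.0176,0],[0,0,0]],[[0.026,-0.0176,0],[0,0,0]],[[0.026,-0.0176,0],[0,0,0]],[[0.026,-0.0176,0],[0,0,0]],[[0.026,-0.0176,0],[0,0,0]],[[0.026,-0.0176,0],[0,0,0]],[[0.026,-0.0176,0],[0,0,0]]]}}

```text
t: 1.48
ee_pos: [478.5, -60.3, 293.2]
tcp_rot: [3.079, 0.626, -0.0]
force: [0.6, -0.6, -0.3]
finger_gap: 85.4
gripper_force: 0.0
```

>>> {"op": "servo_tool", "data": {"increments": [[[0,0,0],[0,0,0.1]],[[0,0,0],[0,0,0.1]],[[0,0,0],[0,0,0.1]],[[0,0,0],[0,0,0.1]],[[0,0,0],[0,0,0]],[[0,0,0],[0,0,0]]]}}

```text
t: 1.98
ee_pos: [477.9, -61.8, 293.1]
tcp_rot: [-3.141, -0.006, 0.001]
force: [-0.4, 0.2, 0.4]
finger_gap: 85.7
gripper_force: 0.0
```

```bash
python3 - <<'E'
from h import *
from station import status
d=snap("wrist","w1"); snap("side","s1"); s=status.get_state(); print(s["t"],s["ee_pos"].round(1),s["tcp_rot"].round(4))
cv2.imwrite("pics/w1.png",cv2.resize(d["pixels"][:,:,::-1],(800,600),interpolation=cv2.INTER_CUBIC))
E
```

```text
2.0833 [477.9 -61.9 293.2] [ 3.1416e+00  5.2000e-03 -4.0000e-04]
```

View pics/w1.png

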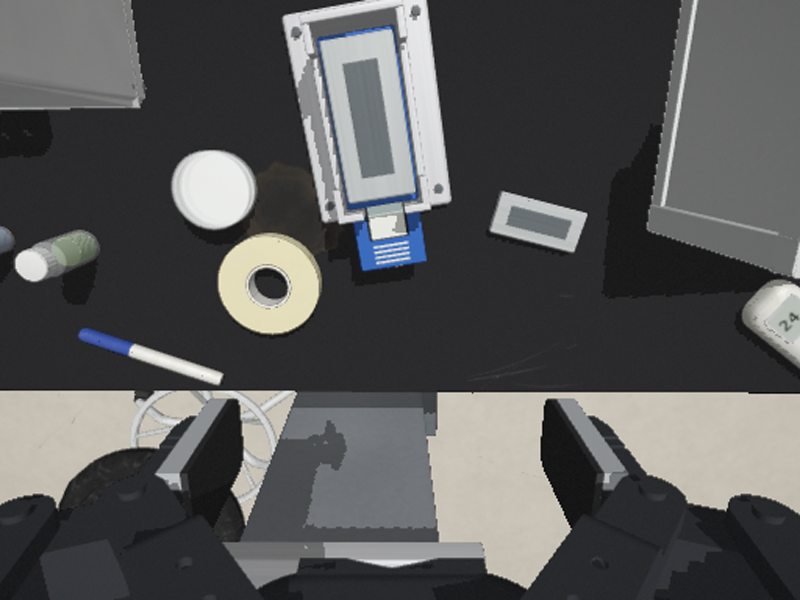

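The wrist view shows the magazine, turned slightly anticlockwise, with its follower at (367,115). The carrier's front corners are at (362,270) and (426,262), and the tape is at (269,283). I'll measure the axis from the carrier edges and the follower.

```bash
python3 - <<'E'
from h import *
d=load("w1"); im=d["pixels"]; hsv=cv2.cvtColor(im,cv2.COLOR_RGB2HSV)
m=cv2.inRange(hsv,(100,120,60),(125,255,255)); 
m2=m.copy(); m2[:132]=0; m2[:,:220]=0; m2[180:]=0
m2=cv2.morphologyEx(m2,cv2.MORPH_CLOSE,np.ones((5,5),np.uint8))
n,l,st,c=cv2.connectedComponentsWithStats(m2); print(st[1:])
k=1+st[1:,4].argmax(); mk=(l==k)
# edges: rows -> left,right ; cols-> bottom
def fit(P): 
    v=cv2.fitLine(P.astype(np.float32),cv2.DIST_HUBER,0,.01,.01).ravel(); return v
rows=[r for r in range(st[k,1]+4,st[k,1]+st[k,3]-8)]
L=np.array([[np.where(mk[r])[0].min()-.5,r] for r in rows]); Rr=np.array([[np.where(mk[r])[0].max()+.5,r] for r in rows])
cols=range(st[k,0]+8,st[k,0]+st[k,2]-8)
B=np.array([[q,np.where(mk[:,q])[0].max()+.5] for q in cols])
print(L[[0,-1]],Rr[[0,-1]],B[[0,-1]])
for z in (30,40):
  for nm,P in (("L",L),("R",Rr),("B",B)):
    W=cast(d,P,z)[:,:2]; v=fit(W); print(z,nm,"yaw",np.arctan(v[1]/v[0]) if nm!="B" else np.arctan(-v[0]/v[1]),"pt",v[2:].round(1))
# follower: light grey
S=hsv[...,1]; V=hsv[...,2]
g=((S<40)&(V>120)&(V<215)).astype(np.uint8)
print("center vals",hsv[40,220],hsv[100,220],hsv[110,240],hsv[60,195])
vis=im.copy(); vis[mk]=(255,0,0)
cr=vis[0:190,170:310]; cv2.imwrite("pics/c1.png",cv2.resize(cr[:,:,::-1],None,fx=3.1,fy=3.1,interpolation=cv2.INTER_NEAREST))
E
```

```text
[[ 223  132   11    2   17]
 [ 226  136   47   38 1052]]
[[232.5 140. ]
 [229.5 165. ]] [[269.5 140. ]
 [272.5 165. ]] [[234.  173.5]
 [264.  168.5]]
30 L yaw 0.13007608 pt [486.5 -35. ]
30 R yaw 0.15283439 pt [484.7 -87.6]
30 B yaw 0.16805536 pt [463.2 -61.6]
40 L yaw 0.13008699 pt [488.2 -35.7]
40 R yaw 0.15283631 pt [486.5 -87. ]
40 B yaw 0.16805346 pt [465.5 -61.6]
center vals [ 96   7 171] [ 84   6 197] [101  24 119] [105   4 141]
```

View pics/c1.png

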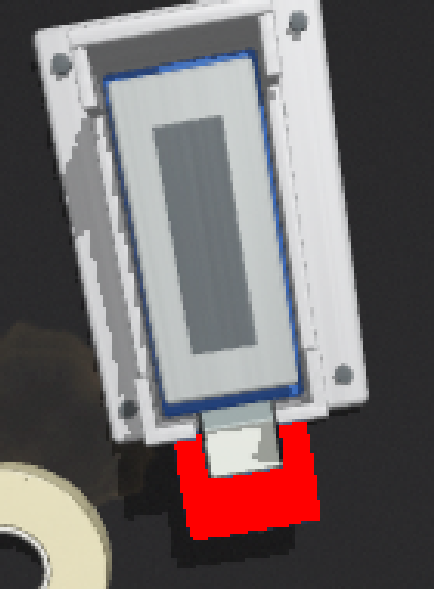

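The crop confirms the red mask on the protruding carrier. The magazine's screws are at (61,64), (297,20), (343,373) and (127,409) in the crop.

```bash
python3 - <<'E'
from h import *
d=load("w1"); im=d["pixels"]; hsv=cv2.cvtColor(im,cv2.COLOR_RGB2HSV)
w=(hsv[...,2]>100).astype(np.uint8)
def fit(P): return cv2.fitLine(P.astype(np.float32),cv2.DIST_HUBER,0,.01,.01).ravel()
ys=range(30,118)
L=[];Rr=[]
for r in ys:
    row=w[r]; q=225
    # outermost white connected run region between 178..300
    x=np.where(row[178:296])[0]+178; L.append([x.min()-.5,r]); Rr.append([x.max()+.5,r])
L=np.array(L);Rr=np.array(Rr); print(L[[0,-1]],Rr[[0,-1]])
for z in (0,10,30,55):
    for n,P in (("L",L),("R",Rr)):
        W=cast(d,P,z)[:,:2]; v=fit(W); res=np.abs((W-v[2:])@np.array([-v[1],v[0]])).max(); print(z,n,np.arctan(v[1]/v[0]).round(4),v[2:].round(1),"res",res.round(2))
b=np.array([[61,64],[297,20],[343,373],[127,409]])/3.1+[170,0]-.3
for z in (10,30,55):
    W=cast(d,b,z)[:,:2]; print(z,W.round(1).tolist(),"yaw",[np.arctan2(*(W[i]-W[j])[::-1]).round(4) for i,j in((0,3),(1,2))],"sizes",np.linalg.norm(W[0]-W[1]).round(1),np.linalg.norm(W[0]-W[3]).round(1),"centre",W.mean(0).round(1))
E
```

```text
[[183.5  30. ]
 [201.5 117. ]] [[276.5  30. ]
 [287.5 117. ]]
0 L 0.1597 [575.4   6.9] res 0.62
0 R 0.1623 [ 577.8 -100. ] res 0.63
10 L 0.1597 [574.9   5.3] res 0.61
10 R 0.1623 [577.3 -99.1] res 0.61
30 L 0.1597 [573.9   2. ] res 0.58
30 R 0.1623 [576.1 -97.3] res 0.58
55 L 0.1597 [572.6  -2.1] res 0.54
55 R 0.1623 [574.7 -95.1] res 0.55
10 [[631.6, 6.2], [646.0, -79.1], [522.5, -99.3], [508.2, -13.7]] yaw [np.float64(0.1599), np.float64(0.1624)] sizes 86.5 125.0 centre [577.1 -46.5]
30 [[627.8, 2.9], [641.6, -78.3], [524.0, -97.5], [510.4, -16.1]] yaw [np.float64(0.1599), np.float64(0.1624)] sizes 82.3 118.9 centre [575.9 -47.2]
55 [[623.1, -1.3], [636.0, -77.2], [525.9, -95.3], [513.2, -19.0]] yaw [np.float64(0.1599), np.float64(0.1624)] sizes 77.0 111.3 centre [574.5 -48.2]
```

```bash
python3 - <<'E'
from h import *
d=load("w1"); c,s=np.cos(.161),np.sin(.161)
def rep(n,p,z):
    W=cast(d,np.array(p,float)/3.1+[170,0]-.3,z)[:,:2]-[577,-46.5]; print(n,z,"mag xy:",np.c_[W@[c,s],W@[-s,c]].round(1).tolist())
rep("follower",[[106,82],[252,55],[298,385],[163,401]],73)
rep("topcarrier front",[[163,412],[303,390]],60)
rep("plate front corners",[[368,403],[113,440]],10)
rep("flange front outer",[[152,443],[327,416]],73)
rep("backwall inner top",[[88,45],[262,14]],73)
rep("carrier front",[[188,540],[320,520]],40)
E
```

```text
follower 73 mag xy: [[41.8, 22.2], [42.2, -23.4], [-58.1, -23.2], [-56.2, 22.5]]
topcarrier front 60 mag xy: [[-61.1, 24.4], [-61.3, -25.1]]
plate front corners 10 mag xy: [[-75.4, -51.7], [-73.9, 51.3]]
flange front outer 73 mag xy: [[-69.5, 28.7], [-69.9, -31.4]]
backwall inner top 73 mag xy: [[52.7, 25.6], [52.7, -28.2]]
carrier front 40 mag xy: [[-112.4, 25.8], [-112.6, -25.3]]
```

>>> {"op": "servo_tool", "data": {"increments": [[[0,0,0.035],[0,0,-0.079]],[[0,0,0.035],[0,0,-0.079]],[[0.003,0,0.035],[0,0,0]],[[0,0,0.035],[0,0,0]],[[0,0,0],[0,0,0]],[[0,0,0],[0,0,0]]], "grip": 0.76}}

```text
t: 2.58
ee_pos: [480.3, -61.2, 152.7]
tcp_rot: [-3.13, -0.251, 0.005]
force: [0.3, -0.7, 1.3]
finger_gap: 64.9
gripper_force: 0.0
```

```bash
python3 - <<'E'
from h import *
from station import status
d=snap("wrist","w2"); snap("side","s2"); s=status.get_state(); print(s["t"],s["ee_pos"].round(1),s["tcp_rot"].round(4),s["force"])
cv2.imwrite("pics/w2.png",cv2.resize(d["pixels"][:,:,::-1],(800,600),interpolation=cv2.INTER_CUBIC))
E
```

```text
2.6833 [482.2 -61.8 155.3] [3.1304 0.2501 0.0045] [ 0.4795211  -0.77376389 -0.1215339 ]
```

View pics/w2.png

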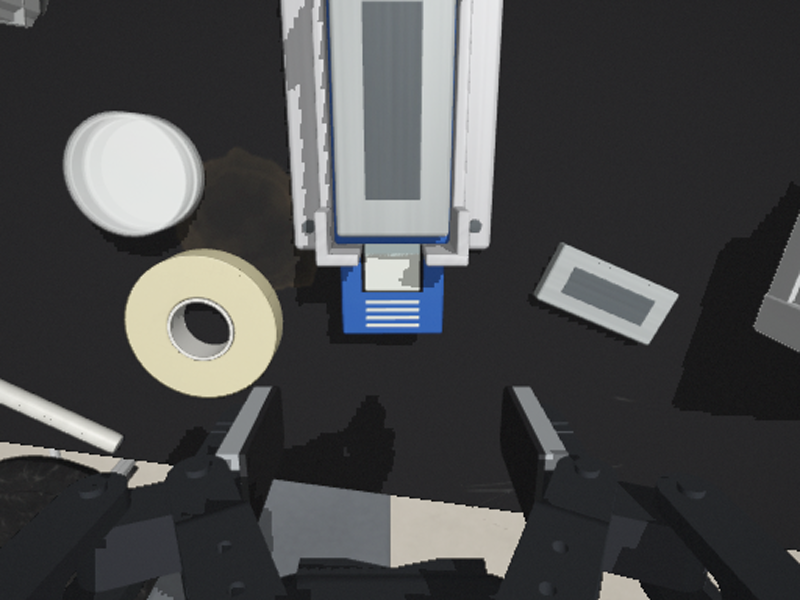

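The magazine is now square in the picture. The carrier's front corners are at (343,333) and (441,333), centred between the fingers, and the tape is at (203,325).

```bash
cat > meas.py <<'E'
from h import *
def fit(P): return cv2.fitLine(np.asarray(P,np.float32),cv2.DIST_HUBER,0,.01,.01).ravel()
def edges(d,box,mask):
    x0,y0,x1,y1=box; g=mask[y0:y1,x0:x1]
    ys=np.where(g.sum(1)>10)[0]; 
    L=[[np.where(g[r])[0].min()-.5+x0,r+y0] for r in ys[4:-4]]
    Rr=[[np.where(g[r])[0].max()+.5+x0,r+y0] for r in ys[4:-4]]
    xs=np.where(g.sum(0)>5)[0]
    B=[[q+x0,np.where(g[:,q])[0].max()+.5+y0] for q in xs[5:-5]]
    return np.array(L),np.array(Rr),np.array(B)
E
python3 - <<'E'
from meas import *
d=load("w2"); hsv=cv2.cvtColor(d["pixels"],cv2.COLOR_RGB2HSV)
m=cv2.inRange(hsv,(100,120,60),(125,255,255))
L,Rr,B=edges(d,(210,172,295,225),m>0); print(L[[0,-1]],Rr[[0,-1]],B[[0,-1]])
psi=2*np.arctan(.2501/3.1304); c,s=np.cos(psi),np.sin(psi); O=np.array([482.2,-61.8]); print("psi",psi)
t=lambda W:np.c_[(W-O)@[c,s],(W-O)@[-s,c]]   # tool-aligned x fwd, y left
for z in (30,40):
  for n,P in (("L",L),("R",Rr),("B",B)):
    W=t(cast(d,P,z)[:,:2]); v=fit(W); print(z,n,"rel yaw",(np.arctan(v[1]/v[0]) if n!="B" else np.arctan(-v[0]/v[1])).round(4),v[2:].round(2))
w=hsv[...,2]>100
PL=[];PR=[]
for r in range(5,140):
    x=np.where(w[r,170:330])[0]+170; PL.append([x.min()-.5,r]); PR.append([x.max()+.5,r])
for n,P in(("plL",PL),("plR",PR)):
    W=t(cast(d,P,10)[:,:2]); v=fit(W); print(n,np.arctan(v[1]/v[0]).round(4),v[2:].round(2), "res",np.abs((W-v[2:])@[-v[1],v[0]]).max().round(2))
# fingertip pads inner edges: 512-scale approx, tip z~141
print("tips mid", t(cast(d,np.array([[277,388],[503,388]])*.64,155.3-14)[:,:2]).round(1))
E
```

```text
[[217.5 176. ]
 [218.5 209. ]] [[283.5 176. ]
 [282.5 209. ]] [[223.  213.5]
 [278.  213.5]]
psi 0.15944920507372198
30 L rel yaw 0.0105 [-2.75 25.93]
30 R rel yaw 0.0302 [ -0.69 -26.24]
30 B rel yaw 1e-04 [-19.91  -6.65]
40 L rel yaw 0.0105 [ 0.32 24.9 ]
40 R rel yaw 0.0302 [  2.3  -25.19]
40 B rel yaw 1e-04 [-16.16   0.49]
plL 0.0018 [88.11 51.68] res 0.44
plR 0.0022 [ 88.11 -51.71] res 0.41
tips mid [[  4.5  34.3]
 [  4.5 -33.4]]
```

Lateral and yaw are within 0.2 mm and 0.002 rad, and the front edge is 16 mm behind the TCP. Descending now.

>>> {"op": "servo_tool", "data": {"increments": [[[0,0,0.035],[0,0,-0.002]],[[0,0,0.035],[0,0,0]],[[0,0,0.03],[0,0,0]],[[0,0,0.02],[0,0,0]],[[0,0,0],[0,0,0]],[[0,0,0],[0,0,0]],[[0,0,0],[0,0,0]],[[0,0,0],[0,0,0]]]}}

```text
t: 3.35
ee_pos: [482.7, -61.8, 35.6]
tcp_rot: [3.13, 0.252, 0.007]
force: [0.2, -0.1, 0.2]
finger_gap: 64.7
gripper_force: 0.0
```

```bash
cat > st.py <<'E'
from h import *
from station import status
s=status.get_state(); M=R.from_rotvec(s["tcp_rot"]).as_matrix()
print(round(s["t"],2),s["ee_pos"].round(2),"yaw",np.arctan2(M[1,0],M[0,0]).round(4),"tilt z-axis",M[:2,2].round(4),"F",s["force"].round(2),"Ftool",(M.T@s["force"]).round(2),"T",s["torque"].round(3),"gap",round(s["finger_gap"],1),round(s["gripper_force"],1))
E
python3 st.py
```

```text
3.35 [482.69 -61.82  35.55] yaw 0.161 tilt z-axis [ 0.0044 -0.0014] F [ 0.18 -0.05  0.23] Ftool [ 0.17  0.08 -0.23] T [-0.01   0.008 -0.065] gap 64.7 0.0
```

>>> {"op": "servo_tool", "data": {"increments": [[[0,0,0.007],[0.002,-0.0045,0]],[[0,0,0],[0,0,0]],[[0,0,0],[0,0,0]],[[0,0,0],[0,0,0]]]}}

```text
t: 3.68
ee_pos: [481.1, -61.4, 26.5]
tcp_rot: [-3.13, -0.252, 0.007]
force: [0.0, -0.1, 0.4]
finger_gap: 65.2
gripper_force: 0.0
```

```bash
python3 st.py; python3 - <<'E'
from h import *
d=snap("wrist","w3"); snap("side","s3")
a=d["pixels"][:,:,::-1]; b=load("s3")["pixels"][120:270,200:400,::-1]
cv2.imwrite("pics/w3.png",np.hstack([cv2.resize(a,(400,300)),cv2.resize(b,(400,300),interpolation=cv2.INTER_CUBIC)]))
E
```

```text
3.68 [481.08 -61.39  26.47] yaw 0.1609 tilt z-axis [-0.0045  0.0011] F [ 0.01 -0.09  0.38] Ftool [-0.    0.09 -0.38] T [-0.04   0.032 -0.026] gap 65.2 0.0
```

View pics/w3.png

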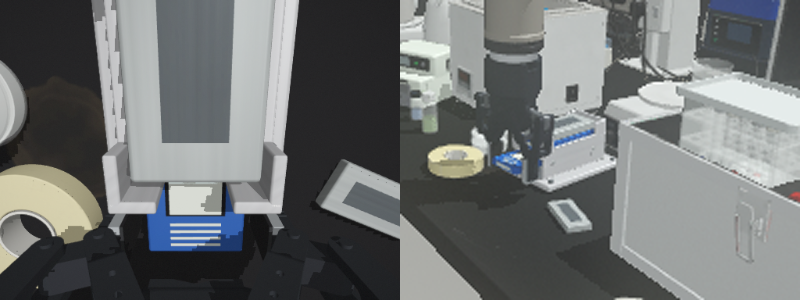

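The fingers straddle the ribbed end evenly, with the pads clear of the flanges. The pose readings scatter, so I'll average several.

```bash
cat > avg.py <<'E'
from h import *
from station import status,eyes
import sys
N=int(sys.argv[1]) if len(sys.argv)>1 else 6
P=[];Z=[];Y=[];F=[];T=[]
for i in range(N):
    s=status.get_state(); M=R.from_rotvec(s["tcp_rot"]).as_matrix()
    P.append(s["ee_pos"]);Z.append(M[:2,2]);Y.append(np.arctan2(M[1,0],M[0,0]));F.append(M.T@s["force"]);T.append(M.T@s["torque"])
    if i<N-1: eyes.get_image("side")
m=lambda a:(np.mean(a,0).round(4),np.std(a,0).round(4))
print("t",round(s["t"],2),"pos",*m(P),"\nzax",*m(Z),"yaw",*m(Y),"\nFtool",*m(F),"Ttool",*m(T),"gap",round(s["finger_gap"],1),round(s["gripper_force"],1))
E
python3 avg.py 6
```

```text
t 4.03 pos [481.0171 -61.3623  26.3475] [0.0264 0.0107 0.0459] 
zax [-0.0047  0.0011] [0.0001 0.    ] yaw 0.1608 0.0 
Ftool [-0.1569 -0.1116 -0.0193] [0.4876 0.4675 0.2037] Ttool [ 0.0143  0.0071 -0.0121] [0.0184 0.0283 0.0392] gap 64.8 0.0
```

>>> {"op": "servo_tool", "data": {"increments": [[[0.0005,0,-0.001],[-0.001,0.0025,0]],[[0,0,0],[0,0,0]],[[0,0,0],[0,0,0]]]}}

```text
t: 4.28
ee_pos: [481.5, -61.3, 27.4]
tcp_rot: [-3.131, -0.252, 0.003]
force: [-0.8, -0.4, -0.4]
finger_gap: 64.8
gripper_force: 0.0
```

```bash
python3 avg.py 3
```

```text
t 4.38 pos [481.4984 -61.2896  27.3252] [0.027  0.0136 0.0221] 
zax [-0.002   0.0005] [0.0001 0.    ] yaw 0.1608 0.0 
Ftool [-0.192   0.1248  0.0514] [0.6254 0.3299 0.254 ] Ttool [-0.0083  0.0047 -0.0088] [0.0202 0.0136 0.0087] gap 64.9 0.0
```

>>> {"op": "servo_tool", "data": {"increments": [[[0,0.0006,0],[-0.0005,0.002,0]],[[0,0,0],[0,0,0]]]}}

```text
t: 4.55
ee_pos: [481.6, -61.9, 27.3]
tcp_rot: [-3.131, -0.252, -0.0]
force: [0.2, -0.6, 1.3]
finger_gap: 65.1
gripper_force: 0.0
```

>>> {"op": "servo_tool", "data": {"increments": [[[0,0,0],[0,0,0]],[[0,0,0],[0,0,0]],[[0,0,0],[0,0,0]],[[0,0,0],[0,0,0]],[[0,0,0],[0,0,0]]], "grip": 0.4, "squeeze": 40}}

```text
t: 4.97
ee_pos: [481.6, -61.8, 27.5]
tcp_rot: [-3.131, -0.253, -0.0]
force: [-1.9, 0.3, 5.5]
finger_gap: 49.3
gripper_force: 41.4
```

```bash
python3 avg.py 4
```

```text
t 5.12 pos [481.5651 -61.84    27.5037] [0.0053 0.0154 0.0059] 
zax [0.     0.0004] [0. 0.] yaw 0.1609 0.0 
Ftool [-1.5552 -0.9419 -5.7424] [0.5463 0.411  0.5532] Ttool [ 0.1546 -0.2191 -0.0994] [0.0281 0.0112 0.024 ] gap 49.2 41.4
```

>>> {"op": "servo_tool", "data": {"increments": [[[0,0,-0.0004],[0,0,0]],[[0,0,0],[0,0,0]]]}}

```text
t: 5.28
ee_pos: [481.5, -61.8, 27.5]
tcp_rot: [-3.131, -0.252, 0.0]
force: [-0.8, 0.4, 0.5]
finger_gap: 49.4
gripper_force: 41.4
```

```bash
python3 avg.py 4
```

```text
t 5.43 pos [481.5379 -61.8277  27.5293] [0.0206 0.0038 0.0089] 
zax [-0.0002  0.0005] [0. 0.] yaw 0.1609 0.0001 
Ftool [-0.4759 -0.3497 -0.7246] [1.0858 0.3712 0.4878] Ttool [ 0.0879 -0.0365 -0.107 ] [0.0257 0.0157 0.0135] gap 48.9 41.4
```

>>> {"op": "servo_tool", "data": {"increments": [[[-0.001,0,0],[0,0,0]],[[-0.001,0,0],[0,0,0]],[[-0.0015,0,0],[0,0,0]],[[-0.0015,0,0],[0,0,0]],[[-0.0015,0,0],[0,0,0]],[[-0.0015,0,0],[0,0,0]]]}}

```text
t: 5.93
ee_pos: [476.5, -63.6, 28.2]
tcp_rot: [3.13, 0.251, 0.01]
force: [10.6, 2.2, -5.2]
finger_gap: 49.1
gripper_force: 42.2
```

```bash
python3 avg.py 3
```

```text
t 6.03 pos [476.2512 -63.6003  28.1655] [0.1961 0.013  0.0127] 
zax [ 0.0059 -0.0007] [0.0004 0.    ] yaw 0.1602 0.0 
Ftool [ 9.9838 -0.0564  3.9743] [0.7145 0.3146 1.0056] Ttool [0.1732 1.2713 0.0278] [0.0712 0.1584 0.0306] gap 49.1 42.3
```

>>> {"op": "servo_tool", "data": {"increments": [[[-0.001,0,0.0003],[0,-0.003,0]],[[-0.002,0,0.0002],[0,-0.002,0]],[[-0.002,0,0],[0,0,0]],[[-0.002,0,0],[0,0,0]],[[-0.002,0,0],[0,0,0]],[[-0.002,0,0],[0,0,0]]]}}

```text
t: 6.53
ee_pos: [465.8, -65.5, 28.0]
tcp_rot: [3.13, 0.251, 0.003]
force: [10.3, 1.8, -2.4]
finger_gap: 49.0
gripper_force: 42.5
```

```bash
python3 avg.py 3
```

```text
t 6.63 pos [465.6205 -65.5262  28.0247] [0.1612 0.0094 0.0126] 
zax [ 0.0017 -0.0018] [0.0003 0.    ] yaw 0.16 0.0001 
Ftool [ 9.0151 -0.0995  1.8724] [0.998  0.2791 0.4447] Ttool [0.1548 1.3052 0.0186] [0.0531 0.1024 0.018 ] gap 49.3 42.6
```

>>> {"op": "servo_tool", "data": {"increments": [[[-0.002,-0.0004,0.0001],[0,-0.001,-0.0005]],[[-0.0025,-0.0004,0],[0,0,-0.0005]],[[-0.003,0,0],[0,0,0]],[[-0.003,0,0],[0,0,0]],[[-0.003,0,0],[0,0,0]],[[-0.003,0,0],[0,0,0]]]}}

```text
t: 7.13
ee_pos: [448.1, -67.3, 27.8]
tcp_rot: [3.13, 0.253, -0.003]
force: [2.6, 0.5, -1.0]
finger_gap: 49.4
gripper_force: 42.7
```

```bash
python3 avg.py 3
```

```text
t 7.23 pos [447.225  -67.1577  27.5995] [0.6477 0.0805 0.1133] 
zax [-0.0036 -0.0012] [0.0012 0.0003] yaw 0.1614 0.0001 
Ftool [ 2.3015 -0.3055 -0.1644] [0.4429 0.2872 0.8058] Ttool [0.0025 0.478  0.0843] [0.0408 0.0295 0.0232] gap 49.2 42.8
```

>>> {"op": "servo_tool", "data": {"increments": [[[-0.003,0,0],[0,0.002,0]],[[-0.003,0,0],[0,0.001,0]],[[-0.003,0,0],[0,0,0]],[[-0.003,0,0],[0,0,0]],[[-0.003,0,0],[0,0,0]],[[-0.003,0,0],[0,0,0]]]}}

```text
t: 7.73
ee_pos: [428.3, -69.7, 27.3]
tcp_rot: [-3.131, -0.254, 0.005]
force: [3.0, 0.4, 1.7]
finger_gap: 49.2
gripper_force: 42.8
```

```bash
python3 avg.py 3
```

```text
t 7.83 pos [427.8787 -69.6958  27.2524] [0.2929 0.0333 0.0415] 
zax [-0.0038  0.0001] [0.0006 0.0001] yaw 0.1617 0.0001 
Ftool [ 1.0636  0.4554 -1.6616] [1.8152 0.6281 0.2158] Ttool [-0.1146  0.2099  0.0294] [0.0901 0.164  0.0269] gap 49.4 42.8
```

>>> {"op": "servo_tool", "data": {"increments": [[[-0.003,0.0004,-0.0002],[0,0.002,0]],[[-0.003,0.0003,0],[0,0.001,0]],[[-0.003,0,0],[0,0,0]],[[-0.003,0,0],[0,0,0]],[[-0.003,0,0],[0,0,0]],[[-0.003,0,0],[0,0,0]],[[-0.003,0,0],[0,0,0]]]}}

```text
t: 8.42
ee_pos: [407.3, -73.7, 27.4]
tcp_rot: [-3.131, -0.254, 0.001]
force: [0.3, 0.4, -0.7]
finger_gap: 49.2
gripper_force: 42.7
```

```bash
python3 avg.py 3
```

```text
t 8.52 pos [407.1107 -73.6489  27.3563] [0.233  0.0257 0.0347] 
zax [-0.0012  0.0008] [0.0003 0.0001] yaw 0.1618 0.0001 
Ftool [-0.0587 -0.4006  0.4875] [0.3737 0.3294 0.1965] Ttool [ 0.0015 -0.041   0.002 ] [0.0365 0.0213 0.0316] gap 49.3 42.7
```

The carrier is out and free. Back off a little more, lift, and check the magazine.

>>> {"op": "servo_tool", "data": {"increments": [[[-0.007,0,0],[0,0,0]],[[-0.007,0,0],[0,0,0]],[[0,0,-0.015],[0,0,0]],[[0,0,-0.03],[0,0,0]],[[0,0,-0.03],[0,0,0]],[[0,0,-0.03],[0,0,0]],[[0,0,-0.03],[0,0,0]],[[0,0,-0.02],[0,0,0]]]}}

```text
t: 9.18
ee_pos: [394.0, -76.3, 184.9]
tcp_rot: [3.131, 0.254, 0.003]
force: [1.2, -1.0, -0.6]
finger_gap: 49.4
gripper_force: 42.6
```

>>> {"op": "servo_tool", "data": {"increments": [[[0.006,-0.01,-0.02],[0,0,0]],[[0.012,-0.02,-0.02],[0,0,0]],[[0.012,-0.022,-0.02],[0,0,0]],[[0.012,-0.022,-0.02],[0,0,0]],[[0.012,-0.022,-0.02],[0,0,0]],[[0.012,-0.022,-0.015],[0,0,0]],[[0.012,-0.022,0],[0,0,0]],[[0.012,-0.022,0],[0,0,0]]]}}

```text
t: 9.85
ee_pos: [456.9, 99.2, 298.3]
tcp_rot: [-3.131, -0.254, -0.003]
force: [-0.5, -0.4, -0.7]
finger_gap: 49.0
gripper_force: 42.7
```

>>> {"op": "servo_tool", "data": {"increments": [[[0.012,-0.022,0],[0,0,0]],[[0.012,-0.022,0],[0,0,0]],[[0.012,-0.022,0],[0,0,0]],[[0.012,-0.022,0],[0,0,0]],[[0,0,0],[0,0,-0.095]],[[0,0,0],[0,0,-0.095]],[[0,0,0],[0,0,-0.095]],[[0,0,0],[0,0,-0.095]]]}}

```text
t: 10.52
ee_pos: [489.5, 192.6, 296.9]
tcp_rot: [-3.024, -0.848, 0.002]
force: [0.6, 0.1, -0.1]
finger_gap: 49.1
gripper_force: 42.6
```

```bash
python3 avg.py 4; python3 - <<'E'
from h import *
d=snap("wrist","w4"); e=snap("scene","sc4"); snap("side","s4")
a=cv2.resize(d["pixels"][:,:,::-1],(460,345),interpolation=cv2.INTER_AREA)
cv2.imwrite("pics/w4.png",cv2.resize(d["pixels"][:,:,::-1],(800,600),interpolation=cv2.INTER_CUBIC))
E
```

```text
t 10.67 pos [489.5748 192.5434 297.0378] [0.0683 0.0422 0.0958] 
zax [-0.0013  0.0001] [0.0002 0.0001] yaw 0.5453 0.0048 
Ftool [-0.0747  0.0286  0.6081] [0.4292 0.2164 0.4565] Ttool [-0.0045 -0.011   0.008 ] [0.0136 0.027  0.0225] gap 48.9 42.6
```

View pics/w4.png

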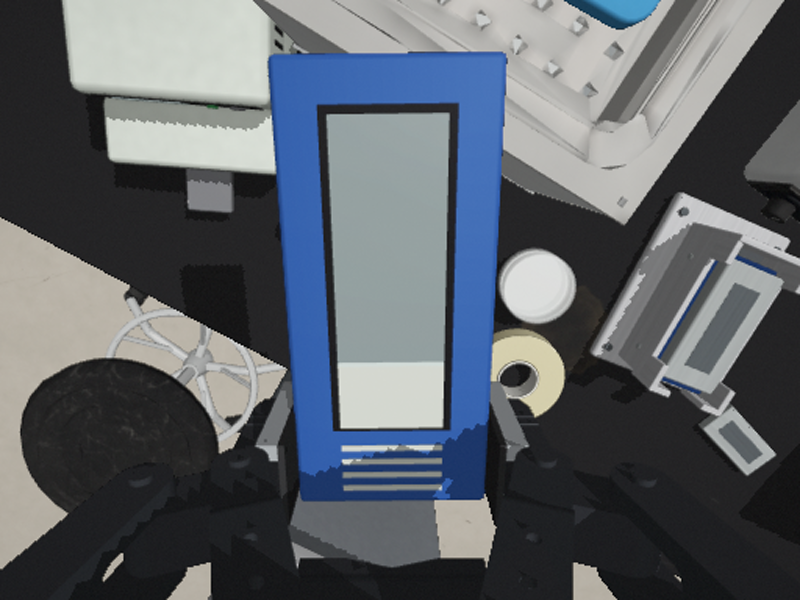

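The carrier sits square in the hand. The reader's hood and tongue are visible on the left, with the tongue at about (210,190). The magazine on the right shows the stack settled. I'll move right and turn a little to see the reader whole.

>>> {"op": "servo_tool", "data": {"increments": [[[0.01,0.015,0.01],[0,0,0.035]],[[0.01,0.015,0.015],[0,0,0.035]],[[0,0.015,0.015],[0,0,0]],[[0,0.01,0.01],[0,0,0]],[[0,0,0],[0,0,0]],[[0,0,0],[0,0,0]]]}}

```text
t: 11.32
ee_pos: [533.6, 154.4, 247.4]
tcp_rot: [-3.054, -0.731, 0.002]
force: [-0.1, -0.2, -0.1]
finger_gap: 49.8
gripper_force: 42.6
```

```bash
python3 avg.py 2; python3 - <<'E'
from h import *
d=snap("wrist","w5")
cv2.imwrite("pics/w5.png",cv2.resize(d["pixels"][:,:,::-1],(800,600),interpolation=cv2.INTER_CUBIC))
E
```

```text
t 11.37 pos [533.6488 154.6255 247.7625] [0.0813 0.2475 0.3914] 
zax [-0.0006  0.0007] [0.0008 0.0001] yaw 0.4706 0.0005 
Ftool [ 0.0463 -0.1136  0.183 ] [0.257  0.2289 0.0666] Ttool [ 0.0283  0.0048 -0.0267] [0.015  0.0186 0.003 ] gap 49.2 42.6
```

View pics/w5.png

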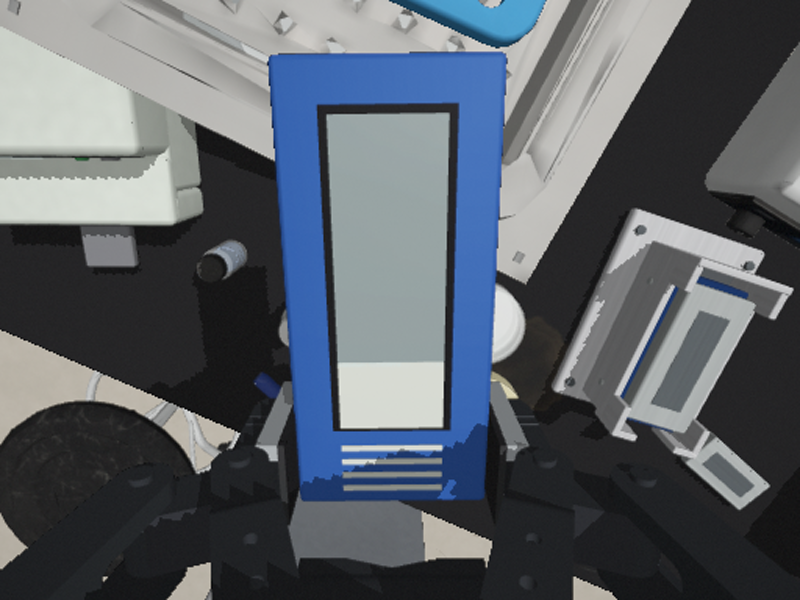

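The tongue is fully visible at (82–137, 227–267), and the hood front runs almost horizontally at row 223. Measuring both, plus the carrier in the hand.

```bash
cat > rd.py <<'E'
from meas import *
def go(name,O,psi,tb,hb,zt):
    d=load(name); im=d["pixels"]; hsv=cv2.cvtColor(im,cv2.COLOR_RGB2HSV); V=hsv[...,2]; c,s=np.cos(psi),np.sin(psi)
    t=lambda W:np.c_[(W-O)@[c,s],(W-O)@[-s,c]]
    g=V>70
    L,Rr,B=edges(d,tb,g)
    for n,P in(("L",L),("R",Rr),("B",B)):
        W=t(cast(d,P,30)[:,:2]); v=fit(W); print("tongue",n,"relyaw",(np.arctan(v[1]/v[0]) if n!="B" else np.arctan(-v[0]/v[1])).round(4),v[2:].round(2),"res",np.abs((W-v[2:])@[-v[1],v[0]]).max().round(2))
    x0,y0,x1,y1=hb
    H=[[q,np.where(V[y0:y1,q]>110)[0].max()+.5+y0] for q in range(x0,x1) if not tb[0]-4<q<tb[2]+4]
    for z in(58,30):
        W=t(cast(d,H,z)[:,:2]); v=fit(W); print("hood",z,np.arctan(-v[0]/v[1]).round(4),v[2:].round(2),"res",np.abs((W-v[2:])@[-v[1],v[0]]).max().round(2))
    # carrier in hand: blue, top at zt
    m=cv2.inRange(hsv,(100,120,60),(125,255,255))>0
    rows=range(60,235); 
    for n,f,o in(("L",np.min,-.5),("R",np.max,.5)):
        P=[[f(np.where(m[r,165:335])[0])+165+o,r] for r in rows]; W=t(cast(d,P,zt)[:,:2]); v=fit(W); print("car",n,np.arctan(v[1]/v[0]).round(4),v[2:].round(2))
    P=[[q,np.where(m[20:60,q])[0].min()+20-.5] for q in range(182,315)]; W=t(cast(d,P,zt)[:,:2]); v=fit(W); print("tail",np.arctan(-v[0]/v[1]).round(4),v[2:].round(2))
    P=[[q,np.where(m[290:330,q])[0].max()+290+.5] for q in range(200,300)]; W=t(cast(d,P,zt)[:,:2]); v=fit(W); print("front",np.arctan(-v[0]/v[1]).round(4),v[2:].round(2))
    return d
if __name__=="__main__":
    d=go("w5",np.array([533.6,154.9]),.470,(45,150,95,180),(4,135,125,160),247.8+12.3)
    hsv=cv2.cvtColor(d["pixels"],cv2.COLOR_RGB2HSV); print(hsv[135:176:2,70,2],hsv[160,44:98:2,2], hsv[130:160:2,20,2])
E
python3 rd.py
```

```text
tongue L relyaw 0.0007 [  7.53 209.25] res 0.58
tongue R relyaw -0.0396 [  7.01 173.4 ] res 0.49
tongue B relyaw 0.0004 [ -4.01 192.46] res 0.0
hood 58 0.0009 [ 30.05 204.05] res 4.76
hood 30 0.0009 [ 26.05 222.03] res 5.18
car L 0.0111 [56.57 24.62]
car R 0.0104 [ 56.59 -24.87]
tail 0.0086 [93.91  3.26]
front -0.0 [-15.23  -9.68]
[221 221 221 203 128  80  82  81 133 136 136 136 136 136 136 136 136 133
  32  24  38] [ 38  37  38  37  39 121 135 135 136 136 136 135 136 136 136 136 137 136
 137 136 131  86  27  39  39  40  38] [217 217 218 217 216 208 172  33  21  23  23  24  24  20  37]
```

Reader mouth is at about (472,339), with the reader's yaw equal to the hand's. The carrier is turned about 0.0095 in the hand. Moving to the position before insertion.

>>> {"op": "servo_tool", "data": {"increments": [[[-0.008,-0.012,0],[0,0,0.0095]],[[-0.0155,-0.024,0],[0,0,0]],[[-0.0155,-0.024,0],[0,0,0]],[[-0.0155,-0.024,0],[0,0,0]],[[-0.0155,-0.024,0],[0,0,0]],[[-0.0155,-0.024,0],[0,0,0]],[[-0.0155,-0.024,0],[0,0,0]],[[-0.0155,-0.024,0],[0,0,0]]]}}

```text
t: 12.08
ee_pos: [347.7, 264.8, 248.9]
tcp_rot: [-3.057, -0.72, -0.004]
force: [0.6, 1.2, 0.4]
finger_gap: 49.3
gripper_force: 42.7
```

>>> {"op": "servo_tool", "data": {"increments": [[[-0.0085,-0.013,0.015],[0,0,0]],[[0,0,0.03],[0,0,0]],[[0,0,0.03],[0,0,0]],[[0,0,0.03],[0,0,0]],[[0,0,0.02],[0,0,0]],[[0,0,0.01],[0,0,0]],[[0,0,0],[0,0,0]],[[0,0,0],[0,0,0]]]}}

```text
t: 12.75
ee_pos: [335.9, 272.2, 113.4]
tcp_rot: [-3.057, -0.72, -0.001]
force: [-0.0, -0.4, -0.7]
finger_gap: 49.4
gripper_force: 42.6
```

```bash
python3 avg.py 2; python3 - <<'E'
from h import *
d=snap("wrist","w6"); snap("side","s6"); e=snap("scene","sc6")
a=cv2.resize(d["pixels"][:,:,::-1],(800,600),interpolation=cv2.INTER_CUBIC)
b=cv2.resize(e["pixels"][210:306,70:198,::-1],(200,150),interpolation=cv2.INTER_CUBIC); a[450:,600:]=b
cv2.imwrite("pics/w6.png",a)
E
```

```text
t 12.8 pos [336.1062 272.2336 113.6158] [0.2195 0.0761 0.238 ] 
zax [0.0013 0.0013] [0.0006 0.0003] yaw 0.4629 0.0 
Ftool [-0.2306 -0.3067  0.3176] [0.0587 0.6192 0.4055] Ttool [-0.0143 -0.0066 -0.0156] [0.0004 0.0653 0.0004] gap 49.0 42.6
```

View pics/w6.png

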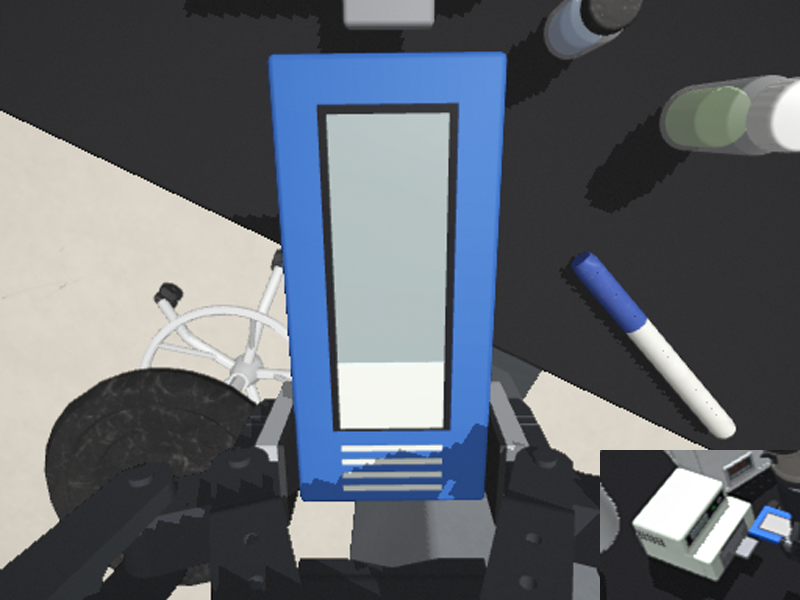

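The tongue appears at (343–434, 0–28), just ahead of the tail and nearly centred on the carrier. The scene inset shows the carrier lined up with the reader.

```bash
python3 - <<'E'
from meas import *
O=np.array([336.2,272.25]); psi=.4629; c,s=np.cos(psi),np.sin(psi); zc=113.6
d=load("w6"); hsv=cv2.cvtColor(d["pixels"],cv2.COLOR_RGB2HSV); V=hsv[...,2]
t=lambda W:np.c_[(W-O)@[c,s],(W-O)@[-s,c]]
print(V[8,210:290:2],V[0:24,250])
P=[];Q=[]
for r in range(0,14):
    x=np.where(V[r,205:295]>90)[0]+205; P.append([x.min()-.5,r]);Q.append([x.max()+.5,r])
for z in (30,):
    a=t(cast(d,P,z)[:,:2]);b=t(cast(d,Q,z)[:,:2]); print("L",a[[0,-1]].round(2).tolist(),"R",b[[0,-1]].round(2).tolist(),"mid",((a+b)/2).mean(0).round(2),"w",(a-b).mean(0).round(2))
for z in(22,30):print("end",z,t(cast(d,[[250,np.where(V[0:24,250]>90)[0].max()+.5]],z)[:,:2]))
m=cv2.inRange(hsv,(100,120,60),(125,255,255))>0
for zt in (zc+11,zc+12.5,zc+14):
    rows=range(60,235); v=[]
    for f,o in((np.min,-.5),(np.max,.5)):
        v.append(fit(t(cast(d,[[f(np.where(m[r,165:335])[0])+165+o,r] for r in rows],zt)[:,:2])))
    T=t(cast(d,[[q,np.where(m[20:60,q])[0].min()+20-.5] for q in range(182,315)],zt)[:,:2]); vt=fit(T)
    F=t(cast(d,[[q,np.where(m[290:330,q])[0].max()+290+.5] for q in range(200,290)],zt)[:,:2])
    print(zt-zc,"yaw",np.arctan(v[0][1]/v[0][0]).round(4),np.arctan(v[1][1]/v[1][0]).round(4),"centre",((v[0]+v[1])/2)[2:].round(2),"w",(v[0]-v[1])[3].round(2),"tail",T.mean(0).round(2),np.arctan(-vt[0]/vt[1]).round(4),"front x",F[:,0].max().round(2),"len",(T[:,0].mean()-F[:,0].mean()).round(2))
E
```

```text
[ 30  31  31  30  32 123 168 170 171 171 172 172 173 173 173 173 174 173
 174 174 174 175 175 176 176 176 176 177 176 178 178 179 178 163  45  31
  32  29  29  28] [175 176 175 176 175 174 174 175 174 174 174 174 176 164 146 121  97  71
  68  35  31  31  30  32]
L [[126.63, 16.8], [120.0, 16.98]] R [[126.63, -16.33], [119.99, -16.49]] mid [123.32   0.24] w [1.00e-02 3.33e+01]
end 22 [[119.79305416  -0.61386336]]
end 30 [[118.1852809   -0.61512979]]
11.0 yaw 0.0122 0.0101 centre [56.38 -0.17] w 50.22 tail [9.435e+01 3.000e-02] 0.0094 front x -16.12 len 110.65
12.5 yaw 0.0122 0.0101 centre [56.62 -0.17] w 49.58 tail [9.411e+01 2.000e-02] 0.0094 front x -14.95 len 109.25
14.0 yaw 0.0122 0.0101 centre [56.86 -0.18] w 48.94 tail [9.387e+01 1.000e-02] 0.0094 front x -13.79 len 107.84
```

>>> {"op": "servo_tool", "data": {"increments": [[[0,0,0.02],[0,0,0.003]],[[0,0,0.025],[0,0,0]],[[0,0,0.02],[0,0,0]],[[0,0,0.012],[0,0,0]],[[0,0,0.005],[0,0,0]],[[0,0,0],[0,0,0]],[[0,0,0],[0,0,0]]]}}

```text
t: 13.53
ee_pos: [336.3, 271.9, 31.3]
tcp_rot: [-3.058, -0.715, -0.002]
force: [-1.0, 0.3, -0.7]
finger_gap: 49.9
gripper_force: 42.7
```

```bash
python3 avg.py 4; python3 - <<'E'
from h import *
d=snap("scene","sc7");d=snap("side","s7")
E
```

```text
t 13.68 pos [336.4507 271.9601  31.5458] [0.0754 0.0502 0.135 ] 
zax [0.0015 0.0013] [0.0004 0.0002] yaw 0.4593 0.0001 
Ftool [-0.0781 -0.0473  0.7018] [0.6995 0.5358 0.7343] Ttool [0.0222 0.0074 0.0292] [0.0094 0.0184 0.0324] gap 49.3 42.7
```

>>> {"op": "servo_tool", "data": {"increments": [[[0.004,0,0.0004],[0,0,0]],[[0.006,-0.0001,0.0004],[0,0,0]],[[0.006,-0.0001,0],[0,0,0]],[[0.006,-0.0001,0],[0,0,0]],[[0.006,-0.0001,0],[0,0,0]],[[0.006,-0.0001,0],[0,0,0]],[[0.006,-0.0001,0],[0,0,0]],[[0.005,0,0],[0,0,0]]]}}

```text
t: 14.45
ee_pos: [376.6, 292.4, 29.8]
tcp_rot: [-3.059, -0.715, -0.0]
force: [0.1, -0.0, -0.4]
finger_gap: 49.0
gripper_force: 42.7
```

```bash
python3 avg.py 3
```

```text
t 14.55 pos [376.9746 292.5956  29.8626] [0.3808 0.1746 0.0508] 
zax [0.0007 0.0008] [0.0005 0.0003] yaw 0.4592 0.0 
Ftool [ 0.2898 -0.0029  0.2602] [0.7962 0.2632 0.1258] Ttool [ 0.0086 -0.0011  0.0229] [0.0349 0.0364 0.0203] gap 49.4 42.7
```

>>> {"op": "servo_tool", "data": {"increments": [[[0.003,0,-0.0003],[0,0,0]],[[0.003,-0.0001,0],[0,0,0]],[[0.003,0,0],[0,0,0]],[[0.003,0,0],[0,0,0]],[[0.003,-0.0001,0],[0,0,0]],[[0.003,0,0],[0,0,0]],[[0.003,0,0],[0,0,0]],[[0.003,-0.0001,0],[0,0,0]]]}}

```text
t: 15.22
ee_pos: [397.5, 303.1, 30.2]
tcp_rot: [-3.059, -0.715, -0.0]
force: [-0.7, -0.6, -1.1]
finger_gap: 49.3
gripper_force: 42.7
```

```bash
python3 avg.py 3
```

```text
t 15.32 pos [397.8215 303.2673  30.1926] [0.2628 0.1186 0.0329] 
zax [0.0004 0.0007] [0.0004 0.0002] yaw 0.4592 0.0 
Ftool [ 0.0669 -0.208   1.0959] [0.7419 0.5546 0.2048] Ttool [-0.0049 -0.004  -0.0304] [0.0311 0.0428 0.0279] gap 49.0 42.7
```

>>> {"op": "servo_tool", "data": {"increments": [[[0.003,0,0],[0,0,0]],[[0.003,-0.0001,0],[0,0,0]],[[0.003,0,0],[0,0,0]],[[0.003,0,0],[0,0,0]],[[0.003,-0.0001,0],[0,0,0]],[[0.003,0,0],[0,0,0]],[[0.003,0,0],[0,0,0]],[[0.003,-0.0001,0],[0,0,0]]]}}

```text
t: 15.98
ee_pos: [418.9, 314.0, 30.2]
tcp_rot: [-3.059, -0.715, -0.0]
force: [0.3, -0.7, -0.1]
finger_gap: 48.9
gripper_force: 42.7
```

```bash
python3 avg.py 3
```

```text
t 16.08 pos [419.1926 314.167   30.1912] [0.238  0.1223 0.0264] 
zax [0.0004 0.0006] [0.0003 0.0002] yaw 0.4592 0.0 
Ftool [-0.1957  0.3748  0.7779] [0.8235 0.344  0.4827] Ttool [-0.0088  0.0195  0.0072] [0.0354 0.0306 0.014 ] gap 49.2 42.7
```

>>> {"op": "servo_tool", "data": {"increments": [[[0.002,0,0.0004],[0,0,0]],[[0.002,0,0.0004],[0,0,0]],[[0.002,-0.0001,0.0004],[0,0,0]],[[0.001,0,0],[0,0,0]],[[0,0,0],[0,0,0]]]}}

```text
t: 16.5
ee_pos: [425.1, 317.2, 28.9]
tcp_rot: [-3.059, -0.715, -0.0]
force: [-0.7, -0.1, -0.2]
finger_gap: 49.2
gripper_force: 42.7
```

```bash
python3 avg.py 3
```

```text
t 16.6 pos [424.9354 317.134   28.9146] [0.1175 0.0413 0.0113] 
zax [-0.0001  0.0004] [0.0001 0.0001] yaw 0.4593 0.0 
Ftool [-0.5595 -0.1063  0.7188] [0.4501 0.1457 0.3522] Ttool [-0.0108 -0.0341 -0.0171] [0.0331 0.0111 0.0058] gap 49.4 42.7
```

>>> {"op": "servo_tool", "data": {"increments": [[[0.001,0,0.0003],[0,0,0]],[[0.001,0,0.0003],[0,0,0]],[[0.001,0,0],[0,0,0]],[[0,0,0],[0,0,0]]]}}

```text
t: 16.93
ee_pos: [427.8, 318.5, 28.4]
tcp_rot: [-3.059, -0.715, -0.0]
force: [-0.2, -0.5, -0.7]
finger_gap: 49.2
gripper_force: 42.7
```

>>> {"op": "servo_tool", "data": {"increments": [[[0.001,0,0.0002],[0,0,0]],[[0.001,0,0],[0,0,0]],[[0.001,0,0],[0,0,0]],[[0,0,0],[0,0,0]]]}}

```text
t: 17.27
ee_pos: [430.5, 319.9, 28.2]
tcp_rot: [-3.059, -0.715, -0.001]
force: [-0.3, 0.7, -0.8]
finger_gap: 49.3
gripper_force: 42.7
```

>>> {"op": "servo_tool", "data": {"increments": [[[0.001,0,0],[0,0,0]],[[0.001,0,0],[0,0,0]],[[0.001,0,0],[0,0,0]],[[0,0,0],[0,0,0]]]}}

```text
t: 17.6
ee_pos: [433.2, 321.2, 28.2]
tcp_rot: [-3.059, -0.715, -0.0]
force: [0.2, -1.2, -0.6]
finger_gap: 49.1
gripper_force: 42.7
```

>>> {"op": "servo_tool", "data": {"increments": [[[0.001,-0.0001,0],[0,0,0]],[[0.001,0,0],[0,0,0]],[[0.001,0,0],[0,0,0]],[[0,0,0],[0,0,0]]]}}

```text
t: 17.93
ee_pos: [435.7, 322.6, 28.2]
tcp_rot: [-3.059, -0.715, -0.0]
force: [-0.7, 0.4, -0.8]
finger_gap: 49.5
gripper_force: 42.7
```

>>> {"op": "servo_tool", "data": {"increments": [[[0.001,0,0],[0,0,0]],[[0.001,0,0],[0,0,0]],[[0.001,0,0],[0,0,0]],[[0,0,0],[0,0,0]]]}}

```text
t: 18.27
ee_pos: [438.3, 323.9, 28.1]
tcp_rot: [-3.059, -0.715, 0.0]
force: [-0.7, -0.5, 0.4]
finger_gap: 49.4
gripper_force: 42.7
```

>>> {"op": "servo_tool", "data": {"increments": [[[0.001,0,0],[0,0,0]],[[0.001,0,0],[0,0,0]],[[0.001,0,0],[0,0,0]],[[0,0,0],[0,0,0]]]}}

```text
t: 18.6
ee_pos: [438.3, 323.9, 27.5]
tcp_rot: [3.058, 0.715, -0.01]
force: [-8.8, -4.1, 3.1]
finger_gap: 49.2
gripper_force: 43.0
```

>>> {"op": "servo_tool", "data": {"increments": [[[-0.001,0,0],[0,0,0]],[[-0.0008,0,0],[0,0,0]],[[0,0,0],[0,0,0]]]}}

```text
t: 18.85
ee_pos: [438.3, 323.9, 27.9]
tcp_rot: [3.059, 0.715, -0.004]
force: [-4.9, -2.2, 0.7]
finger_gap: 49.0
gripper_force: 42.7
```

```bash
python3 avg.py 4
```

```text
t 19.0 pos [438.3145 323.91    27.8422] [0.0084 0.0124 0.022 ] 
zax [-0.0023 -0.0007] [0.0001 0.    ] yaw 0.4593 0.0 
Ftool [-5.5285 -0.2311 -0.2583] [0.3306 0.2534 0.263 ] Ttool [ 0.0526 -0.8042  0.0698] [0.0224 0.0408 0.0279] gap 49.4 42.7
```

>>> {"op": "servo_tool", "data": {"increments": [[[-0.0009,0,0.0003],[0,0,0]],[[0,0,0],[0,0,0]],[[0,0,0],[0,0,0]]]}}

```text
t: 19.25
ee_pos: [438.3, 323.9, 27.8]
tcp_rot: [-3.059, -0.715, 0.001]
force: [-3.0, -1.5, 0.2]
finger_gap: 49.5
gripper_force: 42.7
```

```bash
python3 avg.py 3
```

```text
t 19.35 pos [438.3152 323.8876  27.8063] [0.006  0.0073 0.0037] 
zax [-0.0006  0.0002] [0. 0.] yaw 0.4593 0.0 
Ftool [-4.1702 -0.4958 -0.1992] [0.757  0.4246 0.0079] Ttool [ 0.0817 -0.6347  0.0227] [0.0236 0.0349 0.0081] gap 49.7 42.7
```

>>> {"op": "servo_tool", "data": {"increments": [[[-0.0005,0,0.0003],[0,0,0]],[[0,0,0],[0,0,0]]]}}

```text
t: 19.52
ee_pos: [438.3, 323.9, 27.6]
tcp_rot: [-3.059, -0.715, -0.001]
force: [-2.9, -0.9, -0.3]
finger_gap: 48.8
gripper_force: 42.7
```

>>> {"op": "servo_tool", "data": {"increments": [[[0,0,0],[0,0,0]],[[0,0,0],[0,0,0]],[[0,0,0],[0,0,0]],[[0,0,0],[0,0,0]]], "grip": 0.72}}

```text
t: 19.85
ee_pos: [438.7, 324.0, 27.8]
tcp_rot: [-3.058, -0.715, -0.002]
force: [0.0, -0.8, -0.2]
finger_gap: 61.5
gripper_force: 0.0
```

```bash
python3 avg.py 2
```

```text
t 19.9 pos [438.6244 323.9488  27.7936] [0.069  0.0128 0.0176] 
zax [0.0011 0.001 ] [0.0001 0.0001] yaw 0.4593 0.0 
Ftool [-0.245   0.5202  0.2625] [0.0983 0.2287 0.1006] Ttool [0.011  0.0378 0.0344] [0.0247 0.0476 0.0123] gap 61.4 0.0
```

>>> {"op": "servo_tool", "data": {"increments": [[[0,0,-0.005],[0,0,0]],[[0,0,-0.01],[0,0,0]],[[0,0,-0.02],[0,0,0]],[[0,0,-0.03],[0,0,0]],[[0,0,-0.03],[0,0,0]],[[0,0,-0.03],[0,0,0]],[[0,0,0],[0,0,0]],[[0,0,0],[0,0,0]]]}}

```text
t: 20.57
ee_pos: [439.1, 324.3, 155.3]
tcp_rot: [-3.057, -0.715, -0.008]
force: [-0.2, -1.0, -0.5]
finger_gap: 61.7
gripper_force: 0.0
```

```bash
python3 avg.py 2; python3 - <<'E'
from meas import *
from station import status
d=snap("wrist","w8"); q=status.get_state(); M=R.from_rotvec(q["tcp_rot"]).as_matrix(); psi=np.arctan2(M[1,0],M[0,0]); O=q["ee_pos"][:2]; c,s=np.cos(psi),np.sin(psi)
hsv=cv2.cvtColor(d["pixels"],cv2.COLOR_RGB2HSV); m=cv2.inRange(hsv,(100,120,60),(125,255,255))
m=cv2.morphologyEx(m,cv2.MORPH_CLOSE,np.ones((5,5),np.uint8))
n,l,st,_=cv2.connectedComponentsWithStats(m); print(st[1:][st[1:,4]>150]); k=1+st[1:,4].argmax(); g=l==k; x,y,w,h,_=st[k]
mo=np.array([472.4,339.4]); cr,sr=np.cos(.4708),np.sin(.4708)
t=lambda W:np.c_[(W-mo)@[cr,sr],(W-mo)@[-sr,cr]]
L,Rr,B=edges(d,(x,y,x+w,y+h),g)
for nm,P in(("L",L),("R",Rr),("B",B)):
    W=t(cast(d,P,40)[:,:2]); v=fit(W); print(nm,(np.arctan(v[1]/v[0]) if nm!="B" else np.arctan(-v[0]/v[1])).round(4),v[2:].round(2))
E
```

```text
t 20.62 pos [438.6464 324.0152 154.4361] [0.4517 0.254  0.8619] 
zax [0.0031 0.0021] [0.0016 0.0009] yaw 0.4593 0.0 
Ftool [-0.0845  0.5889  0.0448] [0.5493 0.1909 0.4464] Ttool [ 0.0314 -0.0602  0.0027] [0.0058 0.0084 0.0108] gap 61.7 0.0
[[ 217  152   67   64 2686]]
L 0.0008 [-29.04  25.62]
R -0.0066 [-26.68 -24.24]
B 0.0117 [-53.    -5.72]
```

```bash
python3 - <<'E'
from meas import *
d=load("w5"); im=d["pixels"]; hsv=cv2.cvtColor(im,cv2.COLOR_RGB2HSV)
x0,y0=400,168; V=hsv[y0:290,x0:512]; print(V[50,30:80:4,:].tolist())
c=np.cos(.161),np.sin(.161); o=np.array([569.1,-47.8])
dark=((V[...,2]>90)&(V[...,2]<135)&(V[...,1]<45)).astype(np.uint8)
n,l,st,cc=cv2.connectedComponentsWithStats(dark); 
for k in range(1,n):
    if st[k,4]>300:
        pts=np.argwhere(l==k)[:,::-1]+[x0,y0]
        for z in(63,73):
            W=cast(d,pts,z)[:,:2].astype(np.float32)-o.astype(np.float32); r=cv2.minAreaRect(np.c_[W@[c[0],c[1]],W@[-c[1],c[0]]].astype(np.float32)); print(st[k],z,[np.round(a,2) for a in r])
d1=load("w1"); h=cv2.cvtColor(d1["pixels"],cv2.COLOR_RGB2HSV)[...,:]; D=((h[...,2]>90)&(h[...,2]<135)&(h[...,1]<45)).astype(np.uint8); n,l,st,_=cv2.connectedComponentsWithStats(D); k=l[80,236]; print(k,st[k])
W=cast(d1,np.argwhere(l==k)[:,::-1],73)[:,:2]-o; print("before",[np.round(a,2) for a in cv2.minAreaRect(np.c_[W@[c[0],c[1]],W@[-c[1],c[0]]].astype(np.float32))])
E
```

```text
[[84, 7, 179], [83, 6, 179], [100, 23, 102], [102, 25, 104], [99, 24, 105], [102, 25, 103], [102, 25, 103], [103, 23, 101], [90, 6, 179], [90, 7, 177], [90, 6, 177], [135, 13, 38], [150, 13, 39]]
[  0   0  21  42 302] 63 [array([32.79, 50.17]), array([42.71, 19.35]), np.float64(25.43)]
[  0   0  21  42 302] 73 [array([33.96, 55.84]), array([41.34, 18.73]), np.float64(25.43)]
[  0   0  48  69 305] 63 [array([22.71, 38.13]), array([20.45, 80.09]), np.float64(83.43)]
[  0   0  48  69 305] 73 [array([24.21, 44.19]), array([19.8 , 77.54]), np.float64(83.43)]
[  17   31   50   65 1335] 63 [array([-0.83, -1.25]), array([22.2, 69.6]), np.float64(89.92)]
[  17   31   50   65 1335] 73 [array([1.42, 6.06]), array([21.49, 67.38]), np.float64(89.92)]
27 [ 219   38   33   76 1574]
before [array([ 0.5 , -0.36]), array([69.21, 21.3 ]), np.float64(0.08)]
```

The follower sits at its lowered height, square and centred. The carrier's front edge is 53 mm before the mouth, which matches the stop found by feel. Handing in.

```bash
python3 -c "
from station import manip
print(manip.sign_off())"
```

```text
the job is handed in; nothing more can be done
None
```

I drew the bottom carrier out from under the stack and slid it tail first into the reader until it stopped, about 57 mm behind the mouth. The highest contact force I read was about 10 N, and the stack has settled square in the magazine. The job is handed in, but sign-off gave no verdict, and I couldn't read the carrier-present switch directly.

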